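# Slide a housing under the bench press and press its locking pin home

## Robot

A 6-joint arm with a two-finger parallel gripper is mounted at the origin on the work surface; the furniture and walls round the work are solid. World frame = base frame: x ahead of the robot, y to its left, z up, the work surface at z = 0. Lengths are in m, angles in degrees, forces in N, time in s.
With the tool pointing down it reaches from about 0.3 to 0.75 m from the base axis. Payload 8.5 kg.
Tool frame: the origin (TCP) lies at the very end of the fingers, on their centre line; the grasp point (between the pads) lies 19 mm behind it (hold_point_z is the distance from the TCP to the grasp point, in m); z points along the fingers, y is the direction in which the jaws open and shut (so a half turn about z gives the same grasp; the last joint's range is limited). The gripper opens to 85 mm and grips with 20 to 120 N. Pads are 22 mm wide; open, the fingers measure 114 mm over their backs; the gripper's body (76 mm by 85 mm) begins 54 mm behind the grasp point. The pads swing forward as they close: fully open they stand 13 mm farther back than shut.
Start: joints at [-88.425, 21.807, 74.336, -0, 83.858, -12.336], TCP at [0.132, -0.534, 0.231] pointing down, gripper open.
Joint ranges: [-178.18, 178.18], [-50.72, 133.34], [12.68, 142.11], [-81.47, 261.47], [9.98, 163.14], [-165.26, 165.26]. Speed limits (degrees/s): [136.94, 136.94, 180, 180, 180, 180].

## Interface

Orientations are given as a 3x3 rotation matrix whose columns are the frame's x, y, z axes.
In Python, from rig import observe, get_image, close_job, hold_point_z gives the robot as it stands. The module is installed in compiled form; this text tells all that it offers.
- The arm moves only by the tool jog_arm, never from a script. Its arguments are lists of equal length, an entry for each row: "travel": the shift along the world's x, y, z in m, a list of three; "dr": the turn, a rotation vector about the world's x, y, z in rad, a list of three. In form: {"travel": [[x, y, z], ...], "dr": [[rx, ry, rz], ...]}. A call has 1 to 20 rows; each row shifts and turns the commanded pose from where the row before left it; what a row does not reach is not made up. A row lasts 1/12 s, in which the tool goes at most 41.7 mm and 7.16 degrees, less where a joint would pass 70% of its speed; a pose out of reach is approached as far as the arm can. A call with a gripper value outside its range is refused whole. "jaw" is the finger opening in m, from 0 to 0.0854, set as the call begins (left out, the last holds). The fingers move at their own pace and stop on an object; "newtons" is the grip in N (left out, the last holds). Time passes only in rows, so rows that do not move let the fingers close. It gives the time, the measured TCP pose, the force and the opening at its end, in the units of the state.
- observe(): the state, without advancing time (a new reading comes with each control period).
- get_image(name): name is "scene" or "side" or "wrist"; returns a dict with "color" (400x640x3 uint8, red, green, blue), "fovy" (degrees; the focal length in pixels is half the picture's height over the tangent of half this angle, whatever the lens; pixels are square), "cx", "cy" (the principal point, pixels), "R" (3x3) and "t" (3): a world point X has camera coordinates R X + t. Camera axes: x right, y down, z forward; pixel columns grow to the right and rows downward; lengths in m; the calibration is good to about 2 mm. A picture is of the moment at which its call begins. There is no depth.
- close_job(): hands the job in, once; it reports no verdict.
The state is a dict: "time_s": time; "q": joint angles; "qvel": joint speeds; "joint_efforts": joint torques, N m; "position": TCP position; "tool_rot": TCP orientation; "ft_force": force on the tool from outside, world axes, zero at the start; "wrist_torque": the same for the moment, N m; "grip_width": finger opening in m.
Only numpy, scipy, OpenCV 4.12 (cv2) and the standard library are available. Lean on these libraries where they do the work, as an engineer would, in place of code of your own. Each camera call takes 0.05 s, during which the arm holds its last target.

## Task

Slide the open aluminium housing back against the fence of the small blue bench press and along it until the red locking pin on its circuit board sits centred under the press tip. Then push the black knob of the press down, without forcing it (never more than 40 N on the work), until the red pin is fully home in its collar, and let the knob spring back up. Leave the housing where it is under the tip, never touch the pin with the fingers, and do not shift the mug, dropper bottle, tape roll or open tin.

Things in the scene. Friction and masses are not known exactly. Their poses are not given: they have to be found in the camera images.
- press: Blue bench press, fixed. Origin on the bench straight below its tip; x points away from the operator to the column, y left along the fence, z up. Grey table: x -125 to +50 mm, y +-180, 12 mm thick. Column: x 51 to 87, y +-28. Head over the table: x -21 to +84, y +-24, z 101 to 164 above the bench.
- plunger (a joint): Stroke of the press plunger in m: 0 up, 0.030 fully down; a spring brings it back up (about 3.5 N to start it, 6.5 N at 27 mm).
- tip (a point): Lower end of the plunger's flat steel tip, 8 mm diameter, 60 mm above the bench when up.
- knob_top (a point): Centre of the flat top of the black push knob, 46 mm diameter, 210 mm above the bench when up and straight above the tip. Press it from above with closed fingers.
- housing: Loose open aluminium housing with a green circuit board, 110 (x) by 200 (y) by 30 mm high, about 0.6 kg, lying on the press table (rim 42 mm above the bench). Origin at the centre of its underside. Too wide to grasp: push its outer walls. The pin is at x = +20 mm, y = 0, so it is 35 mm from the rear (+x) wall.
- pin_head (a point): Centre of the top of the red locking pin (12 mm diameter), 0.5 to 2 mm below the top of the fixed black collar round it (24 mm outside, 14 mm inside diameter, top level with the housing's rim). The 8 mm tip enters the collar with 3 mm of play all round; off-centre it lands on the collar and the knob stops hard after 18 mm of stroke.
- lock_pin (a joint): How far the pin is pressed in, m: 0 to 0.0015 at the start, 0.007 fully home on a hard stop (plunger stroke then 25.5 mm). It needs about 7 N besides the plunger spring and stays where it is left.
- mug: Orange mug, 81x113x101 mm, bystander to the left. Origin at its underside.
- dropper_bottle: Brown dropper bottle, 33 mm diameter, 102 mm tall, bystander. Origin at its underside.
- tape_roll: Roll of masking tape lying flat, 104 mm diameter, 25 mm high, bystander. Origin at its underside.
- wick_tin: Open metal tin, 66 mm diameter, 40 mm high, bystander to the right. Origin at its underside.
- fence (a point): Middle of the upper front edge of the press's steel fence: a straight bar on the table, 320 mm along y, 22 mm high, its face 35 mm behind the tip's axis. With the housing's rear wall flat on it, the pin is at the tip's distance from the fence.

How it is judged (in metres and radians):
On the way, in this order (a step that is already met when the one before it is completed fails the run):
1. the pin sits centred under the press tip (within 4.5 mm) (horizontal distance between tip and pin_head below 0.0045 m), for 0.2 s.
2. the press tip pushes the pin fully home (value of joint lock_pin above 0.006 m and contact force between plunger and lock_pin above 1 N), for 0.05 s.
At the end, for the whole second after the job is handed in: The red pin is pressed in by more than 6 of its 7 mm, the plunger is back up (stroke under 4 mm), and the housing lies flat and still, its rear wall along the fence (within 0.05 rad and 5 mm), with the pin within 6 mm of the tip's axis (value of joint lock_pin above 0.006 m and value of joint plunger below 0.004 m and horizontal distance between tip and pin_head below 0.006 m and angle between housing's own z axis and vertical below 0.03 rad and linear speed of housing below 0.01 m/s and angle between the x axis of housing and the x axis of press, either way round below 0.05 rad and x of pin_head in the frame of press above -0.005 m); the robot touches nothing.
It fails at once if the press bears on the work with more than 40 N (contact force between plunger and housing above 40 N).
It fails at once if the fingers touch the pin (contact force between the fingers and lock_pin above 0.5 N).
It fails at once if a bystander (mug, dropper bottle, tape roll, open tin) is shifted more than 20 mm (distance of any of mug, dropper_bottle, tape_roll, wick_tin from where it was at the start of the episode above 0.02 m).
It also fails if it takes over 61 s, if anything falls off the work surface, if the arm or the gripper's body presses on something with over 40 N, if the wrist force passes 120 N, or if a joint passes its speed limit or range.

## Working session

There is one attempt and no reset: what is moved stays moved. The work goes in short steps, Python scripts to look and compute and a tool call to move; the robot and the scene stay as the last step left them, time stands still between calls to the robot, and variables do not carry over. Pictures are saved under pics/ and viewed, and the job is handed in when it is done.

Besides the shell and the picture viewer there is one more tool, called after ">>>" as name(argument=value, ...) on one line, values as JSON. jog_arm: Moves the arm, as the interface text tells. Its arguments: {"type":"object","properties":{"travel":{"type":"array"},"dr":{"type":"array"},"jaw":{"type":"number"},"newtons":{"type":"number"}},"required":["travel","dr"]}

```bash
mkdir -p pics; cat > h.py <<'E'
import numpy as np, cv2
from rig import observe, get_image
def K(im):
    f=im["color"].shape[0]/2/np.tan(np.radians(im["fovy"])/2); return f
def snap(name,fn):
    im=get_image(name); cv2.imwrite("pics/"+fn+".png",cv2.cvtColor(im["color"],cv2.COLOR_RGB2BGR))
    import pickle; pickle.dump(im,open("pics/"+fn+".pkl","wb")); return im
def load(fn):
    import pickle; return pickle.load(open("pics/"+fn+".pkl","rb"))
def ray(im,u,v):
    R=np.array(im["R"]);t=np.array(im["t"]);f=K(im)
    d=R.T@np.array([(u-im["cx"])/f,(v-im["cy"])/f,1]); return -R.T@t,d/np.linalg.norm(d)
def onz(im,u,v,z):
    c,d=ray(im,u,v); return c+d*(z-c[2])/d[2]
def tri(*obs):
    A=np.zeros((3,3));b=np.zeros(3)
    for im,u,v in obs:
        c,d=ray(im,u,v);P=np.eye(3)-np.outer(d,d);A+=P;b+=P@c
    x=np.linalg.solve(A,b)
    return x,[float(np.linalg.norm((np.eye(3)-np.outer(d,d))@(x-c))) for c,d in [ray(*o) for o in obs]]
def proj(im,X):
    p=np.array(im["R"])@np.array(X)+np.array(im["t"]);f=K(im);return p[:2]/p[2]*f+[im["cx"],im["cy"]]
E
python3 - <<'E'
from h import *
for n in ["scene","side","wrist"]:
    im=snap(n,n+"0"); c,_=ray(im,0,0); print(n,c,im["fovy"],im["cx"],im["cy"],np.array(im["R"])[2])
o=observe();print(o)
E
```

```text
scene [-0.38317938 -0.83206653  1.28823681] 43.12970736487143 327.06527222480753 189.03411699626685 [ 0.52317733  0.46371223 -0.71502199]
side [0.10426494 0.99876219 0.65095906] 49.21807461952667 316.35849577658354 206.78800935365416 [ 0.2586409  -0.87697143 -0.40500123]
wrist [ 0.20790003 -0.51601916  0.37374493] 63.218049602101615 317.84597979628256 205.3454171666178 [-0.29417393 -0.07263256 -0.95298804]
{'time_s': 0.15, 'q': array([-8.84242234e+01,  2.18354137e+01,  7.43707685e+01,  4.48241557e-04,
        8.38600030e+01, -1.23360579e+01]), 'qvel': array([ 0.06562741, -0.17064945, -0.2584386 ,  0.00359055, -0.02478883,
       -0.05850059]), 'joint_efforts': array([ 3.42641812e-03, -4.48628283e+01, -2.31343514e+01, -1.01454029e-04,
        3.78696437e-03, -3.80413167e-05]), 'position': array([ 0.13222678, -0.5336472 ,  0.23084638]), 'tool_rot': array([[ 9.70667047e-01,  2.40427710e-01, -2.39900015e-05],
       [ 2.40427576e-01, -9.70666393e-01,  1.15492623e-03],
       [ 2.54389979e-04, -1.12681669e-03, -9.99999333e-01]]), 'ft_force': array([-0.04590402,  0.22995334,  0.21235327]), 'wrist_torque': array([-0.05281372,  0.04119763,  0.01430392]), 'grip_width': 0.08534533609985717}
```

View pics/scene0.png

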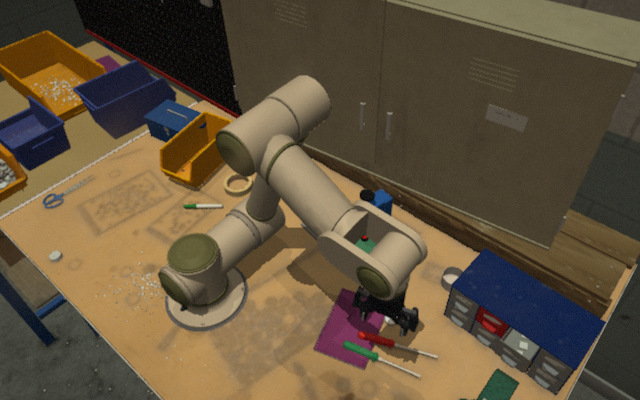

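View pics/side0.png

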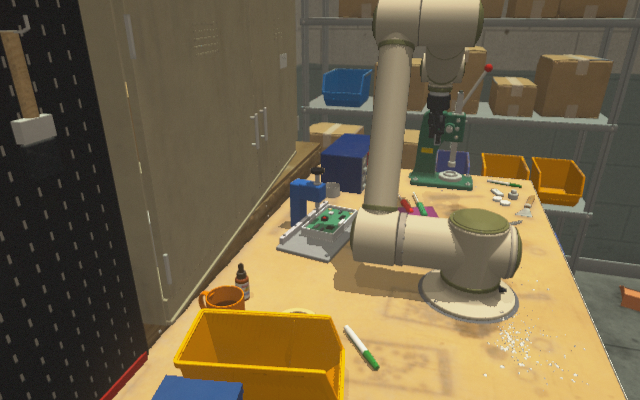

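View pics/wrist0.png

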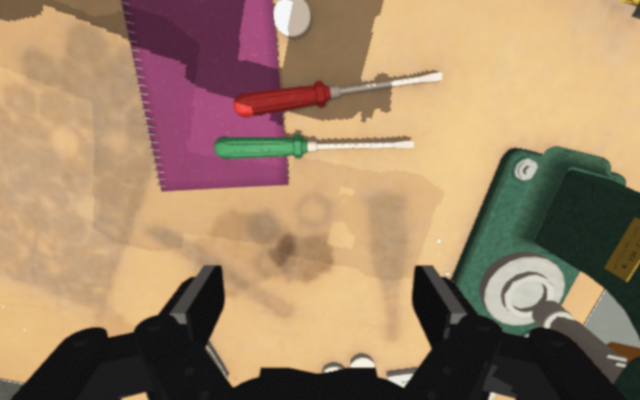

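Scene: the arm hides the press (blue bit at 375,197). Side: blue press at about (305,200), housing about (330,222). Zooming the side view.

```bash
python3 - <<'E'
from h import *
im=load("side0");c=cv2.cvtColor(im["color"],cv2.COLOR_RGB2BGR)[150:270,260:380]
cv2.imwrite("pics/sz.png",cv2.resize(c,None,fx=5,fy=5,interpolation=cv2.INTER_CUBIC))
for uv,z in [((317,170),.21),((324,217),.04),((241,298),0),((225,310),0),((333,192),.04),((297,313),.02)]: print(uv,onz(im,*uv,z))
E
```

```text
(317, 170) [ 0.46306931 -0.22489931  0.21      ]
(324, 217) [ 0.44698023 -0.25189811  0.04      ]
(241, 298) [0.54149551 0.18281053 0.        ]
(225, 310) [0.55735468 0.23786386 0.        ]
(333, 192) [ 0.47334306 -0.47276921  0.04      ]
(297, 313) [0.37916623 0.22445203 0.02      ]
```

View pics/sz.png

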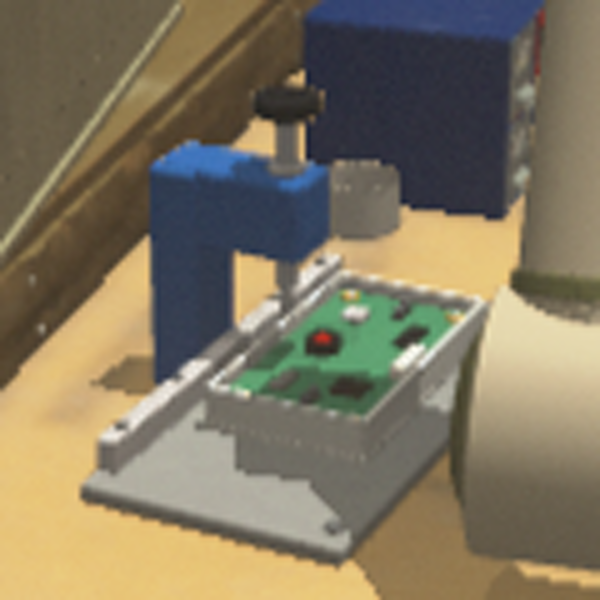

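The side view shows the tip and the red pin at crop (322,340), about (324,218) in the full image. The housing is forward of the fence and shifted toward -y. The press is near (0.46,-0.225), facing roughly world +x. I'll move the wrist camera over it.

>>> jog_arm(travel=[[0.0104,0.0142,0.0045],[0.0104,0.0142,0.0045],[0.0104,0.0142,0.0045],[0.0104,0.0142,0.0045],[0.0104,0.0142,0.0045],[0.0104,0.0142,0.0045],[0.0104,0.0142,0.0045],[0.0104,0.0142,0.0045],[0.0104,0.0142,0.0045],[0.0104,0.0142,0.0045],[0.0104,0.0142,0.0045],[0.0104,0.0142,0.0045],[0.0104,0.0142,0.0045],[0.0104,0.0142,0.0045],[0.0104,0.0142,0.0045],[0.0104,0.0142,0.0045],[0.0104,0.0142,0.0045],[0.0104,0.0142,0.0045],[0.0104,0.0142,0.0045],[0.0104,0.0142,0.0045]], dr=[[0,0,0.12],[0,0,0.12],[0,0,0.12],[0,0,0.12],[0,0,0.12],[0,0,0.12],[0,0,0.12],[0,0,0.12],[0,0,0.12],[0,0,0.12],[0,0,0.12],[0,0,0.12],[0,0,0.12],[0,0,0.12],[0,0,0.12],[0,0,0.12],[0,0,0.12],[0,0,0.12],[0,0,0.12],[0,0,0.12]])

```text
time_s: 1.82
position: [0.3406, -0.249, 0.3214]
tool_rot: [[-0.881, 0.473, -0.0], [0.473, 0.881, 0.0], [0.0, 0.0, -1.0]]
ft_force: [0.7, 0.0, 0.4]
grip_width: 0.0852
```

>>> jog_arm(travel=[[0,0,0],[0,0,0],[0,0,0],[0,0,0],[0,0,0],[0,0,0]], dr=[[0,0,0.12],[0,0,0.12],[0,0,0.12],[0,0,0.12],[0,0,0],[0,0,0]])

```text
time_s: 2.32
position: [0.3402, -0.2498, 0.3212]
tool_rot: [[-1.0, 0.022, -0.0], [0.022, 1.0, 0.0], [0.0, 0.0, -1.0]]
ft_force: [0.6, 0.5, -0.2]
grip_width: 0.0855
```

```bash
python3 - <<'E'
from h import *
snap("wrist","w1");snap("side","s1");snap("scene","c1");o=observe();print(o["time_s"],o["q"],o["position"],o["tool_rot"])
E
```

```text
2.4667 [-5.24586429e+01  5.35252203e+00  8.19030602e+01  1.61478352e-03
  9.27511461e+01 -1.41228031e+02] [ 0.34019806 -0.24984734  0.32127276] [[-9.99769379e-01  2.14752383e-02 -4.92342169e-05]
 [ 2.14752327e-02  9.99769375e-01  1.10266783e-04]
 [ 5.15908677e-05  1.09184037e-04 -9.99999993e-01]]
```

View pics/w1.png

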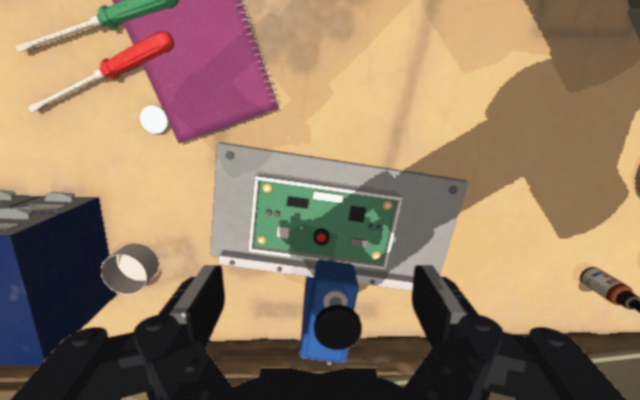

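View pics/c1.png

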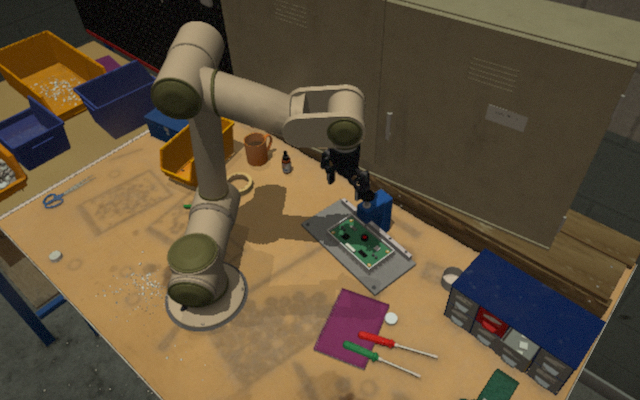

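The wrist view is clear. Pin at (321,237), knob at (337,327), fence from about (220,255) to (415,285), tin at (130,268). Zooming for precise edges.

```bash
python3 - <<'E'
from h import *
im=load("w1");c=cv2.cvtColor(im["color"],cv2.COLOR_RGB2BGR)[135:355,205:475]
cv2.imwrite("pics/wz.png",cv2.resize(c,(810*98//100,660*90//100),interpolation=cv2.INTER_CUBIC))
c=cv2.cvtColor(im["color"],cv2.COLOR_RGB2BGR)[230:300,205:405]
cv2.imwrite("pics/wz2.png",cv2.resize(c,None,fx=4,fy=4,interpolation=cv2.INTER_CUBIC))
im=load("s1");c=cv2.cvtColor(im["color"],cv2.COLOR_RGB2BGR)[160:265,270:370]
cv2.imwrite("pics/sz1.png",cv2.resize(c,None,fx=5.6,fy=5.6,interpolation=cv2.INTER_CUBIC))
E
```

```text
(no output)
```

View pics/wz.png

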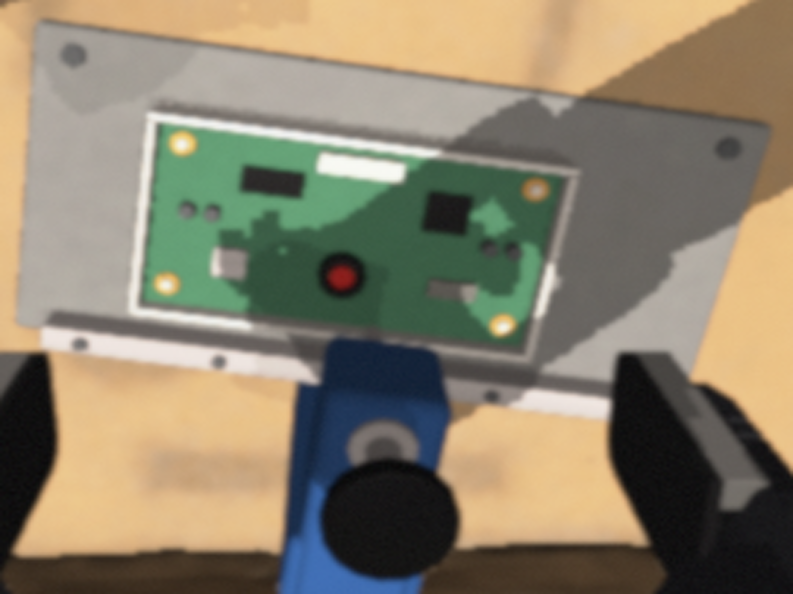

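View pics/wz2.png

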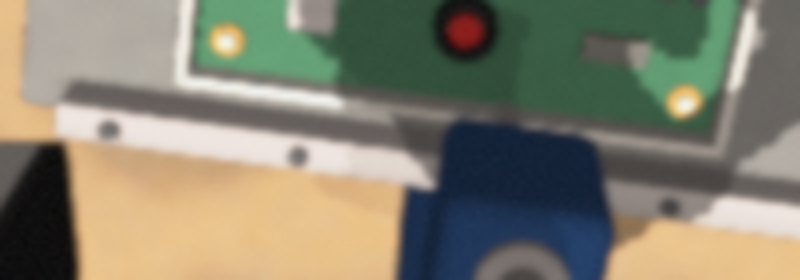

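View pics/sz1.png

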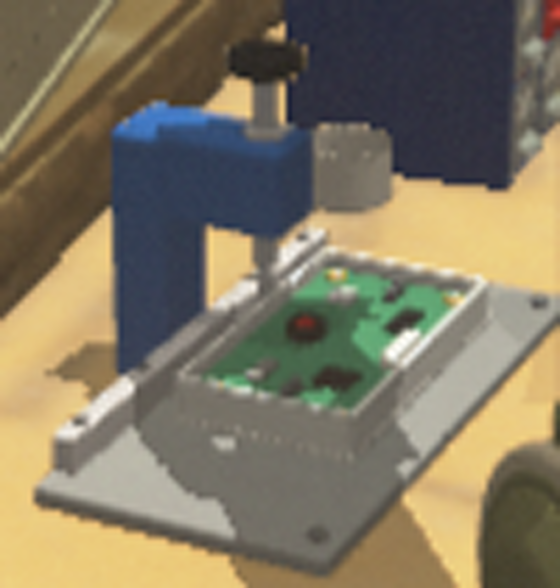

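```bash
cat > m1.py <<'E'
from h import *
im=load("w1");sd=load("s1");sc=load("c1")
W=lambda p:(205+p[0]/793*270,135+p[1]/594*220)
S=lambda p:(270+p[0]/5.6,160+p[1]/5.6)
np.set_printoptions(precision=4,suppress=True)
def ang(a,b): d=np.array(b)-a; return np.degrees(np.arctan2(d[1],d[0])),np.linalg.norm(d[:2])
z=.042
FL,FR,RR,RL=[onz(im,*W(p),z) for p in [(148,113),(580,172),(533,358),(131,312)]]
print("rim",FL,FR,RR,RL,"front",ang(FL,FR),"rear",ang(RL,RR),"l",ang(FL,RL),"r",ang(FR,RR))
TL,TR=[onz(im,*W(p),.012) for p in [(40,20),(770,125)]]; print("table",TL,TR,ang(TL,TR))
F1,F2=[onz(im,*p,.034) for p in [(205+65/4,230+103/4),(205+800/4,230+200/4)]];print("fence z.034?",F1,F2,ang(F1,F2))
F1,F2=[onz(im,*p,.022+.012) for p in [W((45,330)),W((605,398))]];print("fence",F1,F2,ang(F1,F2))
print("knob w",onz(im,*W((390,515)),.21),"side",onz(sd,*S((267,57)),.21),tri((im,*W((390,515))),(sd,*S((267,57)))))
print("pin",onz(im,*W((342,276)),.041),tri((im,*W((342,276))),(sd,*S((305,322)))))
print("rimtri FL?",tri((im,*W((533,358))),(sd,*S((183,377)))),tri((im,*W((580,172))),(sd,*S((352,413)))))
print("tin",onz(im,130,268,.04),"tableCorner side",onz(sd,*S((37,497)),.012),onz(sd,*S((315,575)),.012))
print("tip side tri", [onz(sd,*S((264,287)),.06)])
E
python3 m1.py
```

```text
rim [ 0.3561 -0.334   0.042 ] [ 0.3906 -0.1372  0.042 ] [ 0.4947 -0.1544  0.042 ] [ 0.4633 -0.3509  0.042 ] front (np.float64(80.06011627888176), np.float64(0.199852949681578)) rear (np.float64(80.91048624879166), np.float64(0.19902862475683405)) l (np.float64(-8.95704898930726), np.float64(0.10846380421169625)) r (np.float64(-9.389059222856867), np.float64(0.10549889632464561))
table [ 0.3134 -0.3868  0.012 ] [ 0.3758 -0.0385  0.012 ] (np.float64(79.84293554676738), np.float64(0.35387143736578863))
fence z.034? [ 0.4745 -0.395   0.034 ] [ 0.5206 -0.1239  0.034 ] (np.float64(80.36252719517692), np.float64(0.2749876875855637))
fence [ 0.4769 -0.3967  0.034 ] [ 0.5249 -0.1147  0.034 ] (np.float64(80.3412969767521), np.float64(0.2860421771974318))
knob w [ 0.462  -0.2348  0.21  ] side [ 0.4606 -0.2239  0.21  ] (array([ 0.4641, -0.2346,  0.2064]), [0.0005111646880708529, 0.0005111646880709139])
pin [ 0.4453 -0.248   0.041 ] (array([ 0.4449, -0.248 ,  0.0405]), [0.0005776535377275195, 0.0005776535377277409])
rimtri FL? (array([ 0.491 , -0.1551,  0.0438]), [0.002367239723866846, 0.002367239723866853]) (array([ 0.3888, -0.1379,  0.044 ]), [0.001184077543763415, 0.0011840775437634936])
tin [ 0.4884 -0.5285  0.04  ] tableCorner side [ 0.5385 -0.0564  0.012 ] [ 0.3763 -0.0216  0.012 ]
tip side tri [array([ 0.469 , -0.2471,  0.06  ])]
```

Press yaw is about -9.7°. The pin needs to move about +17 mm along press x and about +16 mm along press y. Next I take a second view with the camera in the press's symmetry plane.

>>> jog_arm(travel=[[0.004,0.009,-0.003],[0.004,0.009,-0.003],[0.004,0.009,-0.003],[0.002,0.008,-0.002],[0,0,0],[0,0,0]], dr=[[0,0,-0.037],[0,0,-0.037],[0,0,-0.037],[0,0,-0.037],[0,0,0],[0,0,0]])

```text
time_s: 2.97
position: [0.3543, -0.2148, 0.3104]
tool_rot: [[-0.986, 0.165, 0.0], [0.165, 0.986, -0.0], [-0.0, -0.0, -1.0]]
ft_force: [-0.5, -0.5, 0.2]
grip_width: 0.0855
```

```bash
python3 - <<'E'
from h import *
im=snap("wrist","w2");o=observe();print(o["time_s"],o["position"],o["tool_rot"],ray(im,0,0)[0])
c=cv2.cvtColor(im["color"],cv2.COLOR_RGB2BGR)[150:380,200:460]
cv2.imwrite("pics/w2z.png",cv2.resize(c,None,fx=2.6,fy=2.6,interpolation=cv2.INTER_CUBIC))
E
```

```text
3.0167 [ 0.35421636 -0.21513223  0.31046571] [[-9.86192203e-01  1.65604740e-01  9.30886099e-05]
 [ 1.65604702e-01  9.86192161e-01 -3.23322709e-04]
 [-1.45347030e-04 -3.03442423e-04 -9.99999943e-01]] [ 0.2775101  -0.20287127  0.45335044]
```

View pics/w2z.png

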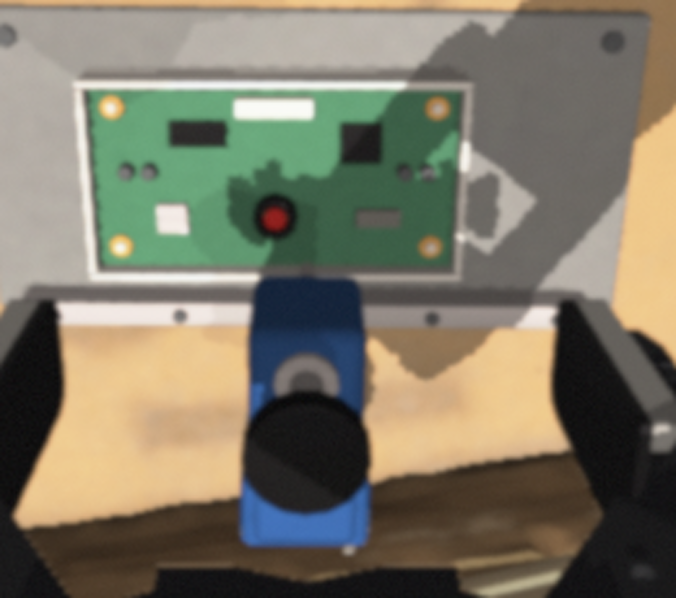

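Pin at crop (275,217), knob centre at (307,452), head centre at 307, so the pin is still left (-y) of the press axis. Refining with masks.

```bash
cat > m2.py <<'E'
from h import *
np.set_printoptions(precision=4,suppress=True)
im=load("w2");s=2.6;W=lambda x,y:(200+x/s,150+y/s)
c=im["color"].astype(int);r,g,b=c[...,0],c[...,1],c[...,2]
m=((r>90)&(r>2.2*g)&(r>2.2*b)).astype(np.uint8);m[:200]=0;m[260:]=0;m[:,:260]=0;m[:,360:]=0
ys,xs=np.nonzero(m);pin=(xs.mean(),ys.mean());print("pinpx",pin,len(xs))
k=((c.max(2)<50)).astype(np.uint8);k[:300]=0;k[365:]=0;k[:,:285]=0;k[:,:][:,350:]=0
n,l,st,ce=cv2.connectedComponentsWithStats(k);i=1+st[1:,4].argmax();print("knob",st[i],ce[i])
th=np.radians(-9.4)
for td in (-9.2,-9.7):
    th=np.radians(td);ex=np.array([np.cos(th),np.sin(th)]);ey=np.array([-np.sin(th),np.cos(th)])
    P=lambda X:np.array([X[:2]@ex,X[:2]@ey]);print("yaw",td)
    print(" pin",P(onz(im,*pin,.041)))
    print(" knob",P(onz(im,*W(307,452),.21)), "disc L/R",P(onz(im,*W(245,452),.21)),P(onz(im,*W(370,452),.21)))
    print(" head front edge L,R z.164",P(onz(im,*W(252,325),.164)),P(onz(im,*W(362,325),.164)))
    print(" fence top front",P(onz(im,*W(60,303),.034)),P(onz(im,*W(555,308),.034)))
    print(" screws",P(onz(im,*W(180,316),.034)),P(onz(im,*W(432,319),.034)))
    print(" table screws",P(onz(im,*W(5,36),.012)),P(onz(im,*W(613,42),.012)))
    print(" front wall",P(onz(im,*W(75,83),.042)),P(onz(im,*W(472,84),.042)),"rear",P(onz(im,*W(91,280),.042)),P(onz(im,*W(460,277),.042)))
    w=load("w1");s0=load("s1");print(" knob tri",[P(tri((im,*W(307,452)),(s0,270+267/5.6,160+57/5.6))[0])])
E
python3 m2.py
```

```text
pinpx (np.float64(305.4727272727273), np.float64(233.78181818181818)) 55
knob [ 295  300   46   46 1737] [317.46   323.0426]
yaw -9.2
 pin [ 0.4795 -0.1739]
 knob [ 0.4952 -0.1567] disc L/R [ 0.4951 -0.178 ] [ 0.4953 -0.1352]
 head front edge L,R z.164 [ 0.4725 -0.1779] [ 0.4727 -0.1354]
 fence top front [ 0.5329 -0.2939] [ 0.5373 -0.0191]
 screws [ 0.5413 -0.2277] [ 0.5438 -0.0871]
 table screws [ 0.3874 -0.3154] [0.3922 0.0054]
 front wall [ 0.4058 -0.2722] [ 0.4072 -0.0738] rear [ 0.5148 -0.2733] [ 0.5139 -0.0744]
 knob tri [array([ 0.496 , -0.1569])]
yaw -9.7
 pin [ 0.481  -0.1697]
 knob [ 0.4966 -0.1524] disc L/R [ 0.4967 -0.1736] [ 0.4965 -0.1308]
 head front edge L,R z.164 [ 0.474  -0.1737] [ 0.4739 -0.1313]
 fence top front [ 0.5354 -0.2893] [ 0.5374 -0.0144]
 screws [ 0.5433 -0.223 ] [ 0.5446 -0.0824]
 table screws [ 0.3902 -0.312 ] [0.3921 0.0088]
 front wall [ 0.4081 -0.2687] [ 0.4079 -0.0703] rear [ 0.5172 -0.2688] [ 0.5145 -0.0699]
 knob tri [array([ 0.4974, -0.1526])]
```

Δ to the tip: about +17 mm in press y, and about 19 mm back to the fence. Lowering the fingers, part open, in front of the front wall.

>>> jog_arm(travel=[[-0.009,-0.007,-0.02],[-0.009,-0.0075,-0.025],[0,0,-0.03],[0,0,-0.03],[0,0,-0.03],[0,0,-0.03],[0,0,-0.03],[0,0,-0.03],[0,0,-0.025],[0,0,-0.02],[0,0,-0.012],[0,0,-0.0045],[0,0,0],[0,0,0]], dr=[[0,0,-0.004],[0,0,-0.004],[0,0,0],[0,0,0],[0,0,0],[0,0,0],[0,0,0],[0,0,0],[0,0,0],[0,0,0],[0,0,0],[0,0,0],[0,0,0],[0,0,0]], jaw=0.06)

```text
time_s: 4.18
position: [0.3364, -0.2299, 0.0242]
tool_rot: [[-0.985, 0.174, 0.0], [0.174, 0.985, -0.001], [-0.0, -0.0, -1.0]]
ft_force: [-0.2, -0.4, 0.4]
grip_width: 0.0601
```

```bash
python3 - <<'E'
from h import *
snap("wrist","w3");im=snap("side","s3");o=observe();print(o["time_s"],o["position"],o["ft_force"],o["grip_width"],o["tool_rot"][:,0])
c=cv2.cvtColor(im["color"],cv2.COLOR_RGB2BGR)[130:270,260:420]
cv2.imwrite("pics/s3z.png",cv2.resize(c,None,fx=4,fy=4,interpolation=cv2.INTER_CUBIC))
E
```

```text
4.2833 [ 0.33655915 -0.22991479  0.02462189] [-0.80029467 -0.17727865 -0.03670383] 0.06014937641839723 [-0.98475644  0.1739333  -0.00140253]
```

View pics/w3.png

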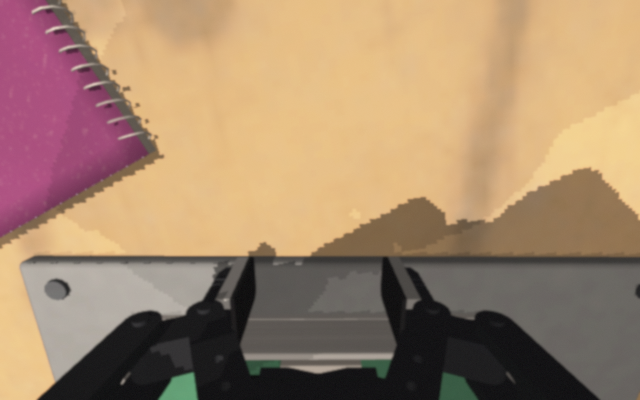

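View pics/s3z.png

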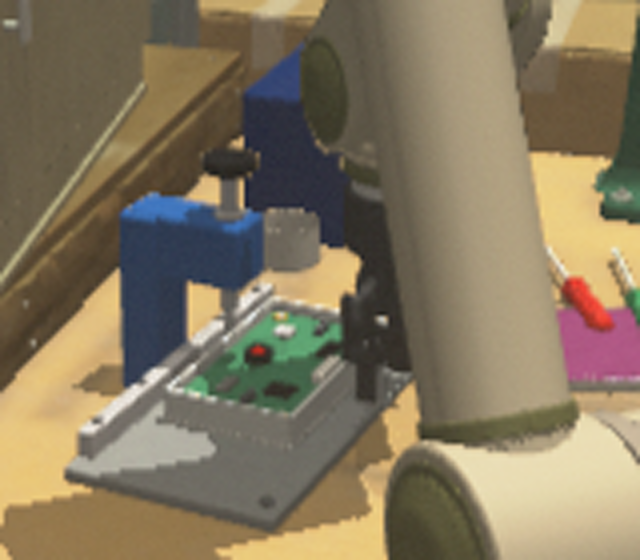

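Fingers are clear in front of the wall and the yaw matches. Pushing toward the fence.

>>> jog_arm(travel=[[0.0049,-0.0009,0],[0.0049,-0.0009,0],[0.0049,-0.0009,0],[0.0049,-0.0009,0],[0.003,-0.0005,0],[0.003,-0.0005,0],[0.003,-0.0005,0],[0.003,-0.0005,0],[0.003,-0.0005,0],[0.003,-0.0005,0],[0,0,0]], dr=[[0,0,0],[0,0,0],[0,0,0],[0,0,0],[0,0,0],[0,0,0],[0,0,0],[0,0,0],[0,0,0],[0,0,0],[0,0,0]])

```text
time_s: 5.2
position: [0.3729, -0.235, 0.0237]
tool_rot: [[-0.985, 0.173, -0.003], [0.173, 0.985, 0.002], [0.003, 0.002, -1.0]]
ft_force: [-5.6, 1.4, 5.4]
grip_width: 0.0598
```

>>> jog_arm(travel=[[0.002,-0.00035,0],[0.002,-0.00035,0],[0,0,0]], dr=[[0,0,0],[0,0,0],[0,0,0]])

```text
time_s: 5.45
position: [0.3766, -0.2356, 0.0237]
tool_rot: [[-0.985, 0.173, -0.003], [0.173, 0.985, 0.003], [0.004, 0.002, -1.0]]
ft_force: [-7.3, 2.2, 6.6]
grip_width: 0.0598
```

>>> jog_arm(travel=[[0.002,-0.00035,0],[0.002,-0.00035,0],[0,0,0]], dr=[[0,0,0],[0,0,0],[0,0,0]])

```text
time_s: 5.7
position: [0.3791, -0.2356, 0.0236]
tool_rot: [[-0.985, 0.173, -0.007], [0.173, 0.985, 0.004], [0.008, 0.003, -1.0]]
ft_force: [-16.2, 2.5, 11.9]
grip_width: 0.0599
```

>>> jog_arm(travel=[[0.002,-0.00035,0],[0.001,-0.00017,0],[0,0,0]], dr=[[0,0,0],[0,0,0],[0,0,0]])

```text
time_s: 5.95
position: [0.3792, -0.2354, 0.0236]
tool_rot: [[-0.985, 0.173, -0.013], [0.173, 0.985, 0.006], [0.014, 0.004, -1.0]]
ft_force: [-34.7, -1.9, 21.5]
grip_width: 0.0604
```

It's against the fence (35 N). Backing off, then going round to the -y end wall with closed fingers.

>>> jog_arm(travel=[[-0.008,0.0014,0],[-0.012,0.0021,0],[-0.015,0.0026,0.01],[0,0,0.03],[-0.003,-0.018,0.03],[-0.005,-0.03,0],[-0.005,-0.03,0],[-0.005,-0.03,0],[-0.005,-0.03,0],[0,0,0]], dr=[[0,0,0],[0,0,0],[0,0,0],[0,0,0],[0,0,0],[0,0,0],[0,0,0],[0,0,0],[0,0,0],[0,0,0]], jaw=0)

```text
time_s: 6.78
position: [0.3264, -0.3747, 0.0939]
tool_rot: [[-0.984, 0.177, 0.001], [0.177, 0.984, -0.003], [-0.002, -0.003, -1.0]]
ft_force: [-0.4, -0.0, 0.2]
grip_width: -0.0003
```

```bash
python3 - <<'E'
from h import *
snap("wrist","w4");im=snap("side","s4");o=observe();print(o["time_s"],o["position"],o["ft_force"],o["grip_width"],o["tool_rot"][:,0])
c=cv2.cvtColor(im["color"],cv2.COLOR_RGB2BGR)[160:265,270:370]
cv2.imwrite("pics/s4z.png",cv2.resize(c,None,fx=5.6,fy=5.6,interpolation=cv2.INTER_CUBIC))
E
```

```text
6.8833 [ 0.32657594 -0.37002381  0.09345731] [-0.09525222  0.0575042   1.04757845] -0.00016542324269275876 [-9.84504793e-01  1.75357127e-01  4.35667258e-04]
```

View pics/w4.png

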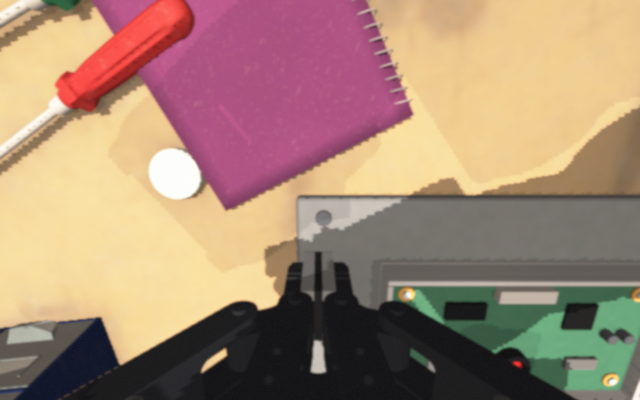

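View pics/s4z.png

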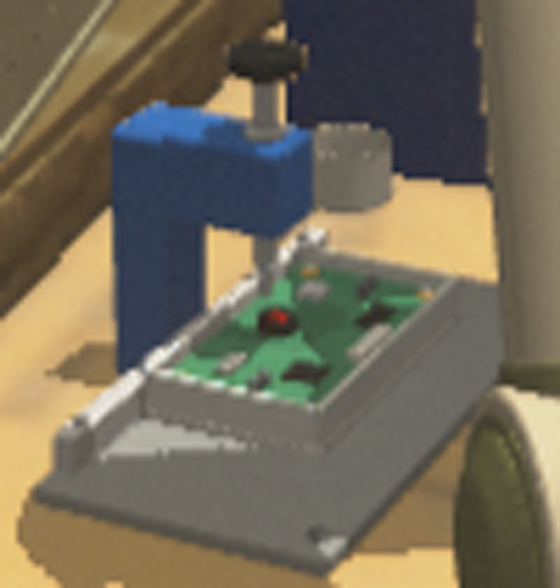

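```bash
cat >> h.py <<'E'
th=np.radians(-10);ex=np.array([np.cos(th),np.sin(th)]);ey=np.array([-np.sin(th),np.cos(th)])
P=lambda X:np.array([np.array(X)[:2]@ex,np.array(X)[:2]@ey])
E
python3 - <<'E'
from h import *
np.set_printoptions(precision=4,suppress=True)
im=load("w4");c=im["color"].astype(int);r,g,b=c[...,0],c[...,1],c[...,2]
m=((r>90)&(r>2.2*g)&(r>2.2*b));m[:340]=0;m[:,:490]=0;m[:,550:]=0;ys,xs=np.nonzero(m);print(xs.mean(),ys.mean())
print("pin",P(onz(im,xs.mean(),ys.mean(),.041)),"corner",P(onz(im,386,283,.042)),P(onz(im,374,261,.012)),"tcp",P(observe()["position"]))
i2=load("w2");print("knob",P(onz(i2,200+307/2.6,150+452/2.6,.21)))
E
```

```text
517.0377358490566 363.6792452830189
pin [ 0.4965 -0.1646] corner [ 0.4271 -0.2671] [ 0.4261 -0.2705] tcp [ 0.3859 -0.3077]
knob [ 0.4974 -0.1498]
```

>>> jog_arm(travel=[[0.0231,-0.0041,0],[0.0231,-0.0041,0],[0.0231,-0.0041,0],[0.0231,-0.004,0],[0,0,-0.025],[0,0,-0.025],[0,0,-0.014],[0,0,-0.0035],[0.0014,0.0079,0],[0.0014,0.0079,0],[0.0007,0.0039,0],[0,0,0],[0,0,0]], dr=[[0,0,0],[0,0,0],[0,0,0],[0,0,0],[0,0,0],[0,0,0],[0,0,0],[0,0,0],[0,0,0],[0,0,0],[0,0,0],[0,0,0],[0,0,0]])

```text
time_s: 7.97
position: [0.4231, -0.3662, 0.0272]
tool_rot: [[-0.985, 0.173, 0.001], [0.173, 0.985, -0.001], [-0.001, -0.001, -1.0]]
ft_force: [0.9, 0.5, 0.3]
grip_width: 0.0002
```

```bash
python3 - <<'E'
from h import *
snap("wrist","w5");o=observe();print(o["time_s"],o["position"],P(o["position"]),o["ft_force"],o["grip_width"],o["tool_rot"][:,0])
E
```

```text
8.0167 [ 0.42299487 -0.36647563  0.02704419] [ 0.48020646 -0.28745575] [-0.46622573 -0.55267215 -0.52716753] -2.3005892245130834e-06 [-9.84816149e-01  1.73597958e-01 -9.50028531e-04]
```

View pics/w5.png

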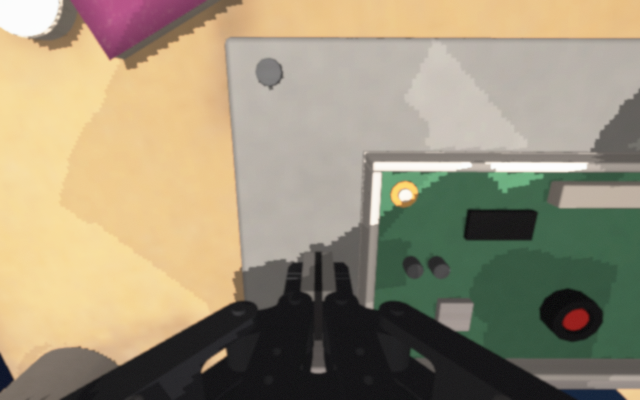

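```bash
python3 - <<'E'
from h import *
np.set_printoptions(precision=4,suppress=True)
im=load("w5")
print("collar centre",P(onz(im,571,314,.042)),"pin",P(onz(im,576,320,.041)),"corner",P(onz(im,365,153,.042)),"edge",P(onz(im,363,290,.042)))
E
```

```text
collar centre [ 0.4964 -0.1707] pin [ 0.5005 -0.1667] corner [ 0.422  -0.2696] edge [ 0.4839 -0.2677]
```

>>> jog_arm(travel=[[0.0005,0.003,0],[0.0005,0.003,0],[0.0005,0.003,0],[0.0005,0.003,0],[0.0003,0.002,0],[0,0,0]], dr=[[0,0,0],[0,0,0],[0,0,0],[0,0,0],[0,0,0],[0,0,0]])

```text
time_s: 8.52
position: [0.4251, -0.3523, 0.0264]
tool_rot: [[-0.985, 0.174, 0.0], [0.174, 0.985, -0.0], [-0.0, -0.0, -1.0]]
ft_force: [-1.1, -2.4, 0.1]
grip_width: -0.0001
```

>>> jog_arm(travel=[[0.0005,0.003,0],[0.0005,0.003,0],[0,0,0]], dr=[[0,0,0],[0,0,0],[0,0,0]])

```text
time_s: 8.77
position: [0.4262, -0.3461, 0.0264]
tool_rot: [[-0.985, 0.174, 0.0], [0.174, 0.985, -0.0], [-0.0, -0.0, -1.0]]
ft_force: [-0.2, -1.9, -0.6]
grip_width: -0.0
```

```bash
python3 - <<'E'
from h import *
snap("wrist","w6");im=snap("side","s6");o=observe();print(o["time_s"],o["position"],P(o["position"]),o["ft_force"])
c=cv2.cvtColor(im["color"],cv2.COLOR_RGB2BGR)[160:265,270:370]
cv2.imwrite("pics/s6z.png",cv2.resize(c,None,fx=5.6,fy=5.6,interpolation=cv2.INTER_CUBIC))
E
```

```text
8.8667 [ 0.42615705 -0.34611023  0.02636605] [ 0.47978418 -0.26685064] [-0.0479637  -1.42832494  0.76455063]
```

View pics/w6.png

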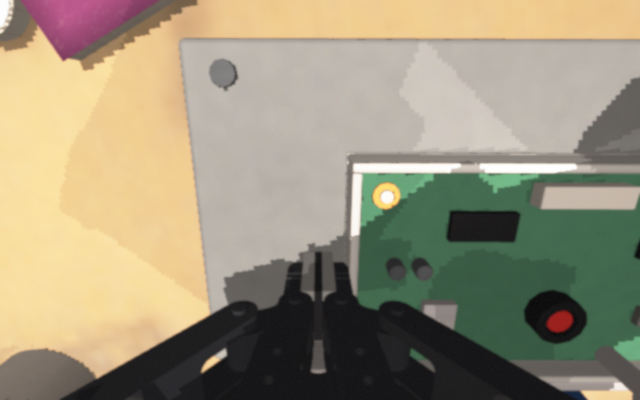

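View pics/s6z.png

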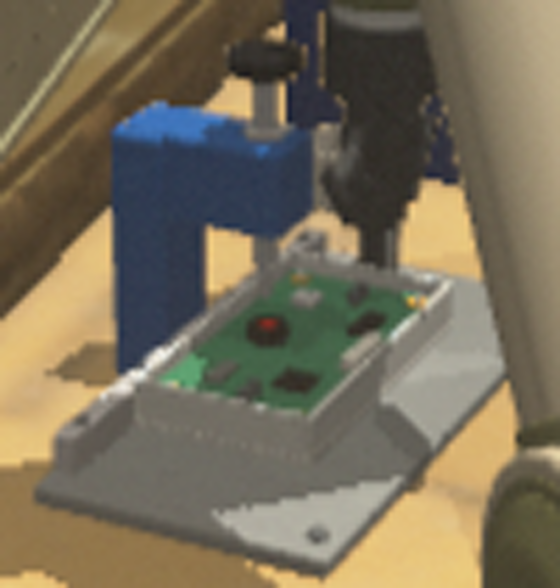

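```bash
python3 - <<'E'
from h import *
np.set_printoptions(precision=4,suppress=True)
im=load("w6");s=load("s6")
S=lambda p:(270+p[0]/5.6,160+p[1]/5.6)
print("collar",P(onz(im,556,315,.042)),"pin",P(onz(im,560,321,.041)),"edge",P(onz(im,349,250,.042)),P(onz(im,349,155,.042)))
print("tip",P(onz(im,602,352,.06)))
print("pin tri",[(P(x),x[2]) for x in [tri((im,560,321),(s,*S((267,325))))[0]]])
print("pin side",P(onz(s,*S((267,325)),.041)))
c=cv2.cvtColor(im["color"],cv2.COLOR_RGB2BGR)[280:400,500:640]
cv2.imwrite("pics/w6z.png",cv2.resize(c,None,fx=5,fy=5,interpolation=cv2.INTER_CUBIC))
E
```

```text
collar [ 0.496  -0.1579] pin [ 0.5001 -0.1544] edge [ 0.4632 -0.2543] [ 0.4222 -0.2556]
tip [ 0.5007 -0.1504]
pin tri [(array([ 0.4997, -0.1543]), np.float64(0.04035720650086082))]
pin side [ 0.4981 -0.1522]
```

View pics/w6z.png

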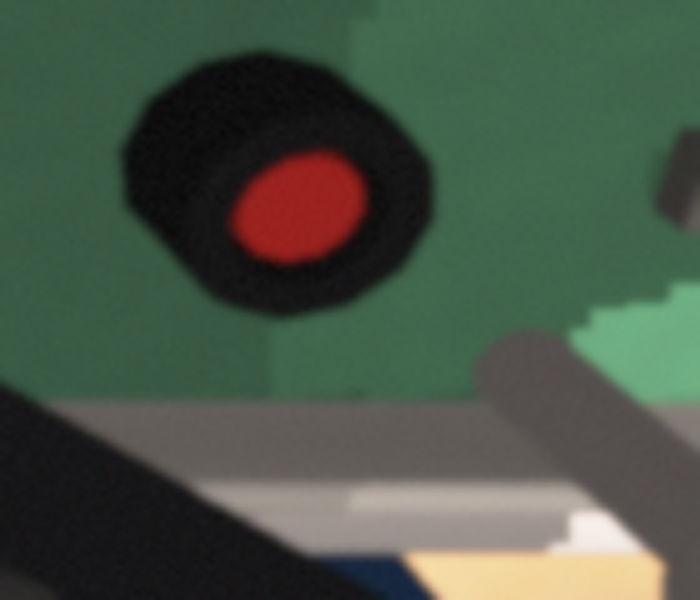

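```bash
python3 - <<'E'
from h import *
np.set_printoptions(precision=4,suppress=True)
im=load("w6")
for p in [(604,353),(605,353.6),(606,354)]:print("tip",P(onz(im,*p,.06)))
for p in [(560,321.4),(562,321.7)]:print("pin",P(onz(im,*p,.042)), P(onz(im,*p,.0405)))
E
```

```text
tip [ 0.5012 -0.1494]
tip [ 0.5015 -0.1489]
tip [ 0.5017 -0.1485]
pin [ 0.4995 -0.1552] [ 0.5007 -0.1539]
pin [ 0.4997 -0.1543] [ 0.5008 -0.1529]
```

Tip at ey≈-0.149, pin at ≈-0.154. Pushing 5 mm more.

>>> jog_arm(travel=[[0.0004,0.0025,0],[0.0004,0.0025,0],[0,0,0],[0,0,0]], dr=[[0,0,0],[0,0,0],[0,0,0],[0,0,0]])

```text
time_s: 9.2
position: [0.4269, -0.3411, 0.0263]
tool_rot: [[-0.985, 0.174, 0.0], [0.174, 0.985, 0.0], [-0.0, 0.0, -1.0]]
ft_force: [-0.9, -2.1, 1.5]
grip_width: 0.0002
```

```bash
python3 - <<'E'
from h import *
im=snap("wrist","w7");o=observe();print(o["time_s"],o["position"],P(o["position"]),o["ft_force"])
c=cv2.cvtColor(im["color"],cv2.COLOR_RGB2BGR)[280:400,500:640]
cv2.imwrite("pics/w7z.png",cv2.resize(c,None,fx=5,fy=5,interpolation=cv2.INTER_CUBIC))
E
```

```text
9.25 [ 0.42691293 -0.34109417  0.02635202] [ 0.47965755 -0.26177953] [-0.22993177 -2.32870225  1.22270058]
```

View pics/w7z.png

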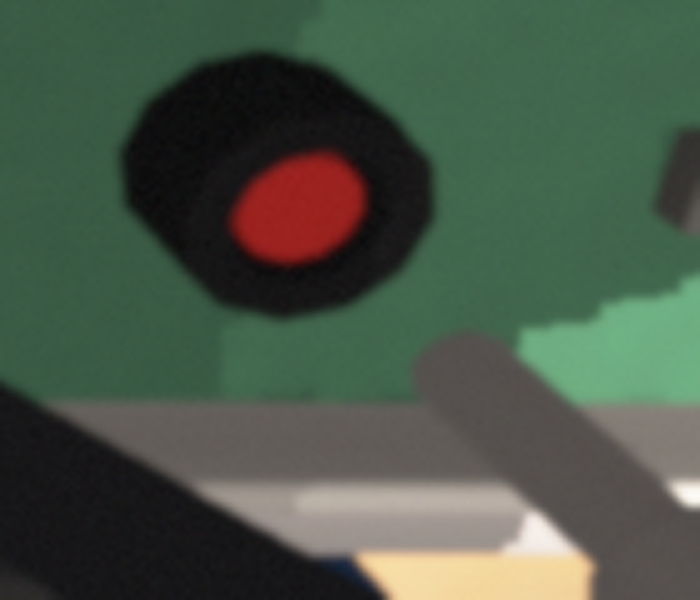

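```bash
python3 - <<'E'
from h import *
np.set_printoptions(precision=4,suppress=True)
im=load("w7")
print("tip",P(onz(im,592.5,353.6,.06)))
for p in [(560,321.4),(562,321.7)]:print("pin",P(onz(im,*p,.042)), P(onz(im,*p,.0405)))
E
```

```text
tip [ 0.5014 -0.149 ]
pin [ 0.4994 -0.1502] [ 0.5006 -0.1488]
pin [ 0.4996 -0.1492] [ 0.5007 -0.1479]
```

Centred in this oblique view. I'll back off, go round the front, and check from the symmetry plane at lower height.

>>> jog_arm(travel=[[-0.0013,-0.0074,0],[-0.0013,-0.0074,0.01],[0,0,0.035],[-0.025,0.0045,0.03],[-0.03,0.0053,0],[-0.0287,0.005,0],[0.0045,0.025,0.01],[0.0055,0.03,0.02],[0.0055,0.03,0.02],[0.0055,0.03,0.01],[0.0041,0.0256,0],[0,0,0],[0,0,0],[0,0,0]], dr=[[0,0,0],[0,0,0],[0,0,0],[0,0,0],[0,0,0],[0,0,0],[0,0,0],[0,0,0],[0,0,0],[0,0,0],[0,0,0],[0,0,0],[0,0,0],[0,0,0]], jaw=0.085)

```text
time_s: 10.42
position: [0.3656, -0.2012, 0.1612]
tool_rot: [[-0.985, 0.174, -0.0], [0.174, 0.985, 0.0], [0.0, 0.0, -1.0]]
ft_force: [0.1, 0.7, 0.3]
grip_width: 0.0846
```

```bash
python3 - <<'E'
from h import *
im=snap("wrist","w8");snap("side","s8");o=observe();print(o["time_s"],o["position"],P(o["position"]),o["ft_force"],P(ray(im,0,0)[0]),o["tool_rot"][:,0])
E
```

```text
10.5167 [ 0.36552915 -0.20160829  0.16105271] [ 0.39498485 -0.13507194] [-0.29317024 -0.27545761  0.90502985] [ 0.31738485 -0.1355915 ] [-9.84577341e-01  1.74949083e-01  5.27225418e-04]
```

View pics/w8.png

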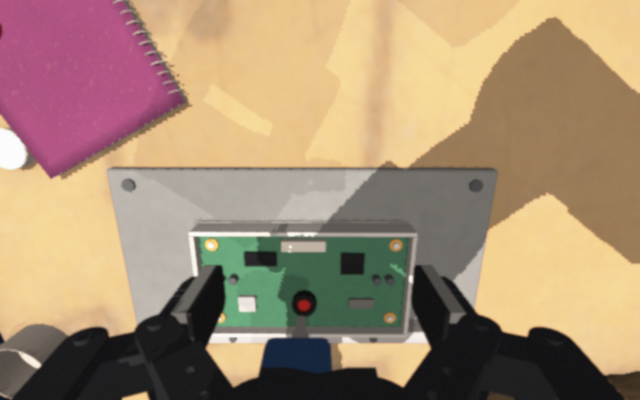

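Pin at (304,305) with the grey tip just below it near (302,325). The camera is 14 mm off the plane, so I'll recentre and lower.

>>> jog_arm(travel=[[-0.001,-0.007,-0.02],[-0.0014,-0.007,-0.02],[0,0,0],[0,0,0],[0,0,0]], dr=[[0,0,0],[0,0,0],[0,0,0],[0,0,0],[0,0,0]])

```text
time_s: 10.93
position: [0.3634, -0.2152, 0.1219]
tool_rot: [[-0.985, 0.175, 0.0], [0.175, 0.985, -0.0], [-0.0, -0.0, -1.0]]
ft_force: [-0.2, -0.1, -0.5]
grip_width: 0.085
```

```bash
python3 - <<'E'
from h import *
im=snap("wrist","w9");o=observe();print(o["time_s"],o["position"],P(o["position"]),P(ray(im,0,0)[0]))
c=cv2.cvtColor(im["color"],cv2.COLOR_RGB2BGR)[270:390,230:410]
cv2.imwrite("pics/w9z.png",cv2.resize(c,None,fx=4,fy=4,interpolation=cv2.INTER_CUBIC))
E
```

```text
10.9833 [ 0.36352421 -0.21511871  0.12212728] [ 0.39535643 -0.14872526] [ 0.3175436  -0.14965863]
```

View pics/w9z.png

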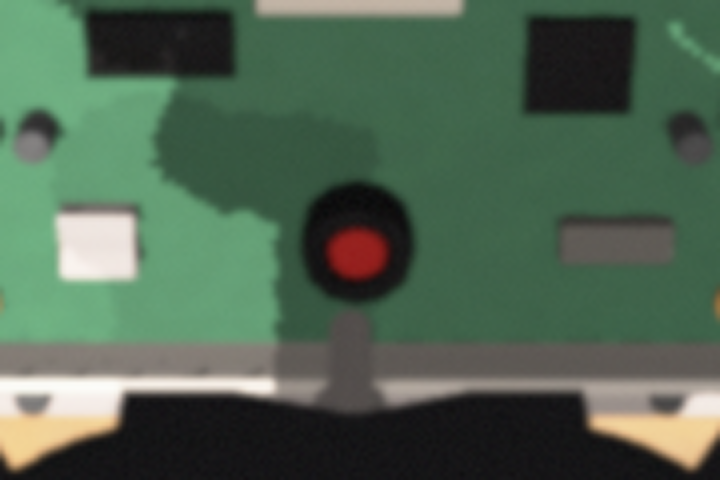

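```bash
python3 - <<'E'
from h import *
np.set_printoptions(precision=4,suppress=True)
im=load("w9")
print("tip",P(onz(im,230+350.5/4,270+322/4,.06)))
for p in [(358,254)]:print("pin",P(onz(im,230+p[0]/4,270+p[1]/4,.0405)),"collar",P(onz(im,230+358/4,270+250/4,.042)))
print("fence screws",P(onz(im,230+33/4,270+403/4,.034)),P(onz(im,230+668/4,270+403/4,.034)))
E
```

```text
tip [ 0.5011 -0.15  ]
pin [ 0.5013 -0.1484] collar [ 0.499  -0.1484]
fence screws [ 0.5465 -0.2208] [ 0.5465 -0.0793]
```

The pin is about 1.6 mm too far in +y (tip -0.150, fence-screw midpoint -0.150, pin -0.148). I'll nudge it back from the +y end.

>>> jog_arm(travel=[[0.0047,0.0264,0],[0.0047,0.0264,0],[0.0047,0.0264,0],[0.0047,0.0264,0],[0.0045,0.0264,0],[0.0279,-0.0049,0],[0.0279,-0.0049,0],[0.0279,-0.005,0],[0,0,-0.025],[0,0,-0.025],[0,0,-0.025],[0,0,-0.015],[0,0,-0.0055],[0,0,0],[0,0,0]], dr=[[0,0,0],[0,0,0],[0,0,0],[0,0,0],[0,0,0],[0,0,0],[0,0,0],[0,0,0],[0,0,0],[0,0,0],[0,0,0],[0,0,0],[0,0,0],[0,0,0],[0,0,0]], jaw=0)

```text
time_s: 12.23
position: [0.4708, -0.0977, 0.0268]
tool_rot: [[-0.985, 0.174, 0.001], [0.174, 0.985, -0.001], [-0.001, -0.0, -1.0]]
ft_force: [-0.1, 0.9, 1.3]
grip_width: 0.0002
```

```bash
python3 - <<'E'
from h import *
im=snap("wrist","w10");o=observe();print(o["time_s"],o["position"],P(o["position"]),o["ft_force"],o["grip_width"])
E
```

```text
12.2833 [ 0.47096007 -0.09782367  0.02705466] [ 0.48079203 -0.01455615] [0.34907149 0.21734685 0.53015776] -0.0003373592115169755
```

View pics/w10.png

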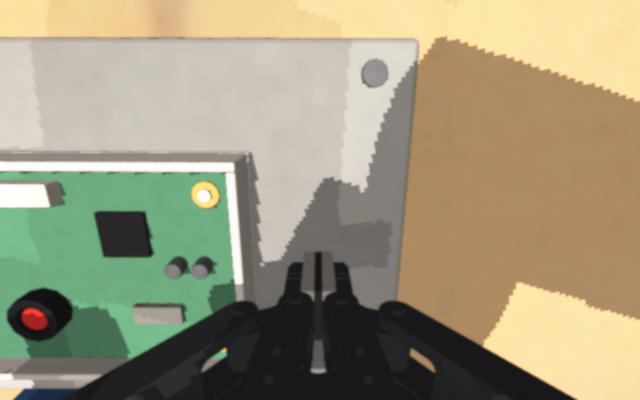

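>>> jog_arm(travel=[[-0.0012,-0.007,0],[-0.0011,-0.0062,0],[-0.0005,-0.003,0],[-0.0005,-0.003,0],[0,0,0],[0,0,0]], dr=[[0,0,0],[0,0,0],[0,0,0],[0,0,0],[0,0,0],[0,0,0]])

```text
time_s: 12.78
position: [0.4669, -0.117, 0.0259]
tool_rot: [[-0.985, 0.174, 0.0], [0.174, 0.985, -0.0], [-0.0, -0.0, -1.0]]
ft_force: [-0.8, -0.9, 0.6]
grip_width: -0.0001
```

>>> jog_arm(travel=[[-0.0003,-0.0015,0],[0,-0.001,0],[0,0,0]], dr=[[0,0,0],[0,0,0],[0,0,0]])

```text
time_s: 13.03
position: [0.4665, -0.1187, 0.0258]
tool_rot: [[-0.985, 0.174, -0.0], [0.174, 0.985, 0.001], [0.001, 0.001, -1.0]]
ft_force: [0.7, 4.8, 2.3]
grip_width: -0.0003
```

```bash
python3 - <<'E'
from h import *
im=snap("wrist","w11");o=observe();print(o["time_s"],o["position"],P(o["position"]),o["ft_force"],o["grip_width"])
c=cv2.cvtColor(im["color"],cv2.COLOR_RGB2BGR)[280:400,0:140]
cv2.imwrite("pics/w11z.png",cv2.resize(c,None,fx=5,fy=5,interpolation=cv2.INTER_CUBIC))
E
```

```text
13.0833 [ 0.4664574  -0.11864466  0.02580221] [ 0.47997329 -0.0358427 ] [0.88449219 4.81195296 2.16198807] 1.3816122530031475e-06
```

View pics/w11z.png

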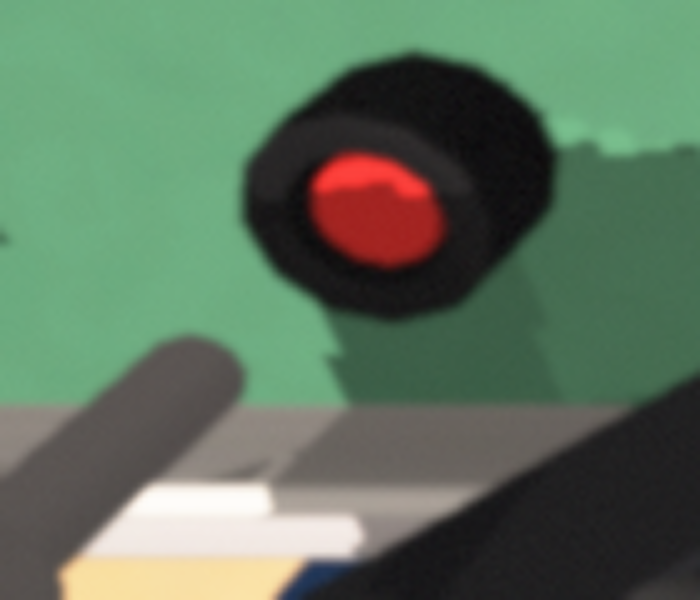

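```bash
python3 - <<'E'
from h import *
np.set_printoptions(precision=4,suppress=True)
im=load("w11")
print("tip",P(onz(im,195/5,280+372/5,.06)))
for p in [(377,210),(366,211)]:print("pin",P(onz(im,p[0]/5,280+p[1]/5,.042)), P(onz(im,p[0]/5,280+p[1]/5,.0405)))
E
```

```text
tip [ 0.5017 -0.1516]
pin [ 0.4997 -0.1489] [ 0.5008 -0.1502]
pin [ 0.4998 -0.1499] [ 0.5009 -0.1513]
```

>>> jog_arm(travel=[[-0.0001,-0.0008,0],[0,0,0],[0,0,0]], dr=[[0,0,0],[0,0,0],[0,0,0]])

```text
time_s: 13.33
position: [0.4664, -0.1194, 0.0258]
tool_rot: [[-0.985, 0.174, -0.0], [0.174, 0.985, 0.001], [0.001, 0.001, -1.0]]
ft_force: [0.3, 5.4, 3.1]
grip_width: -0.0001
```

>>> jog_arm(travel=[[0.0013,0.0074,0],[0.0013,0.0074,0.01],[0,0,0.03],[-0.03,0.0053,0.02],[-0.0333,0.0059,0],[-0.03,0.0053,0],[-0.02,0.0035,0],[-0.0052,-0.03,0],[-0.0052,-0.03,0],[-0.0052,-0.03,0],[-0.0052,-0.03,-0.02],[-0.0014,-0.0061,-0.025],[0,0,-0.0128],[0,0,0]], dr=[[0,0,0],[0,0,0],[0,0,0],[0,0,0],[0,0,0],[0,0,0],[0,0,0],[0,0,0],[0,0,0],[0,0,0],[0,0,0],[0,0,0],[0,0,0],[0,0,0]], jaw=0.06)

```text
time_s: 14.5
position: [0.3327, -0.2111, 0.0262]
tool_rot: [[-0.985, 0.175, -0.003], [0.175, 0.985, 0.003], [0.003, 0.002, -1.0]]
ft_force: [0.6, 0.9, 0.6]
grip_width: 0.06
```

```bash
python3 - <<'E'
from h import *
o=observe();print(o["time_s"],o["position"],P(o["position"]),o["ft_force"],o["grip_width"])
E
```

```text
14.5 [ 0.33271258 -0.21107015  0.02616683] [ 0.36430988 -0.15008859] [0.55925969 0.90099101 0.57524436] 0.05995046182530849
```

>>> jog_arm(travel=[[0.01,-0.0018,0],[0.01,-0.0018,0],[0.01,-0.0018,0],[0.008,-0.0014,0],[0.004,-0.0007,0],[0.002,-0.0004,0],[0.002,-0.0003,0],[0.002,-0.0003,0],[0,0,0]], dr=[[0,0,0],[0,0,0],[0,0,0],[0,0,0],[0,0,0],[0,0,0],[0,0,0],[0,0,0],[0,0,0]])

```text
time_s: 15.25
position: [0.3816, -0.2198, 0.0281]
tool_rot: [[-0.985, 0.174, -0.0], [0.174, 0.985, 0.0], [0.0, 0.0, -1.0]]
ft_force: [-0.2, 0.5, -0.3]
grip_width: 0.0602
```

>>> jog_arm(travel=[[0.001,-0.0002,0],[0.001,-0.0002,0],[0,0,0]], dr=[[0,0,0],[0,0,0],[0,0,0]])

```text
time_s: 15.5
position: [0.3819, -0.2197, 0.0279]
tool_rot: [[-0.985, 0.174, -0.004], [0.174, 0.985, 0.002], [0.004, 0.001, -1.0]]
ft_force: [-8.3, -0.5, 5.7]
grip_width: 0.0601
```

>>> jog_arm(travel=[[0.0015,-0.0003,0],[0,0,0]], dr=[[0,0,0],[0,0,0]])

```text
time_s: 15.67
position: [0.382, -0.2197, 0.0279]
tool_rot: [[-0.985, 0.173, -0.007], [0.173, 0.985, 0.003], [0.007, 0.001, -1.0]]
ft_force: [-18.2, -3.0, 10.9]
grip_width: 0.06
```

>>> jog_arm(travel=[[-0.003,0.0005,0],[-0.012,0.0021,0.01],[-0.009,0.0016,0.025],[0,0,0.03],[0,0,0.025],[0,0,0.01],[0,0,0],[0,0,0],[0,0,0]], dr=[[0,0,0],[0,0,0],[0,0,0],[0,0,0],[0,0,0],[0,0,0],[0,0,0],[0,0,0],[0,0,0]], jaw=0.085)

```text
time_s: 16.42
position: [0.3608, -0.216, 0.1271]
tool_rot: [[-0.985, 0.174, -0.001], [0.174, 0.985, 0.001], [0.001, 0.001, -1.0]]
ft_force: [-0.5, -0.2, 0.6]
grip_width: 0.0853
```

```bash
python3 - <<'E'
from h import *
im=snap("wrist","w12");sd=snap("side","s12");o=observe();print(o["time_s"],o["position"],P(o["position"]),P(ray(im,0,0)[0]))
c=cv2.cvtColor(im["color"],cv2.COLOR_RGB2BGR)[250:390,210:430]
cv2.imwrite("pics/w12z.png",cv2.resize(c,None,fx=3.6,fy=3.6,interpolation=cv2.INTER_CUBIC))
c=cv2.cvtColor(sd["color"],cv2.COLOR_RGB2BGR)[160:265,270:370]
cv2.imwrite("pics/s12z.png",cv2.resize(c,None,fx=5.6,fy=5.6,interpolation=cv2.INTER_CUBIC))
E
```

```text
16.5167 [ 0.36075242 -0.21603002  0.12696212] [ 0.392785   -0.15010404] [ 0.31532138 -0.15113192]
```

View pics/w12z.png

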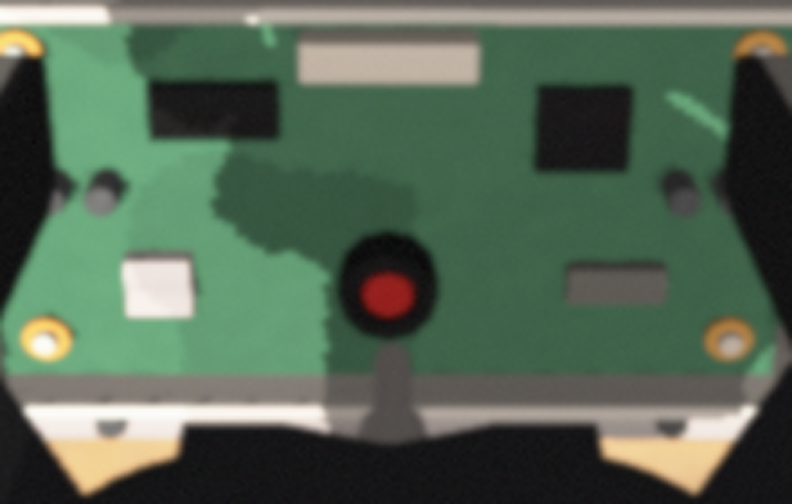

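View pics/s12z.png

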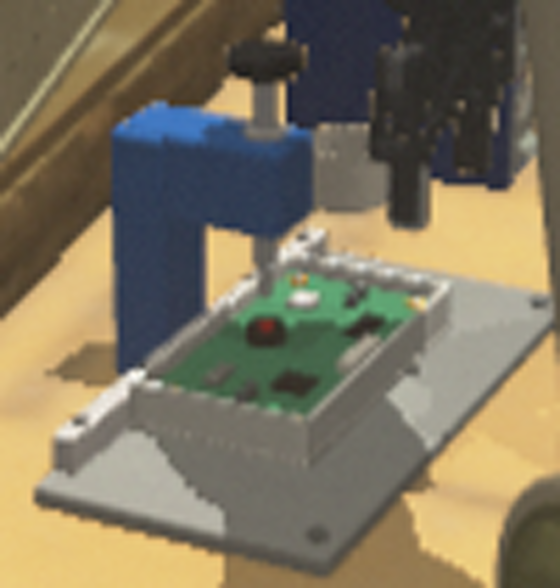

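Tip and pin now line up within about 1 mm (tip 391.5, pin 388 at 3.6×, fence-screw midpoint 390.5), and the housing is flush on the fence. Moving above the knob with fingers closed.

>>> jog_arm(travel=[[0,0,0.035],[0,0,0.035],[0,0,0.035],[0,0,0.025],[0.026,-0.0046,0],[0.026,-0.0046,0],[0.026,-0.0046,0],[0.0262,-0.0047,0],[0,0,-0.02],[0,0,-0.015],[0,0,0],[0,0,0]], dr=[[0,0,0],[0,0,0],[0,0,0],[0,0,0],[0,0,0],[0,0,0],[0,0,0],[0,0,0],[0,0,0],[0,0,0],[0,0,0],[0,0,0]], jaw=0)

```text
time_s: 17.52
position: [0.4651, -0.2347, 0.2221]
tool_rot: [[-0.985, 0.174, -0.002], [0.174, 0.985, 0.002], [0.002, 0.001, -1.0]]
ft_force: [0.1, 0.5, -0.1]
grip_width: 0.0001
```

```bash
python3 - <<'E'
from h import *
im=snap("wrist","w13");sd=snap("side","s13");o=observe();print(o["time_s"],o["position"],P(o["position"]),o["ft_force"])
c=cv2.cvtColor(sd["color"],cv2.COLOR_RGB2BGR)[130:235,270:370]
cv2.imwrite("pics/s13z.png",cv2.resize(c,None,fx=5.6,fy=5.6,interpolation=cv2.INTER_CUBIC))
E
```

```text
17.6167 [ 0.46547096 -0.23511793  0.22366185] [ 0.49922721 -0.15071778] [ 0.53770609 -0.05376573  0.63644444]
```

View pics/s13z.png

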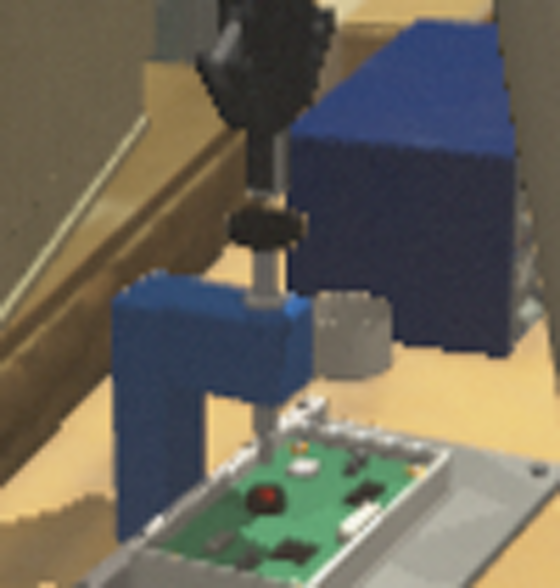

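View pics/w13.png

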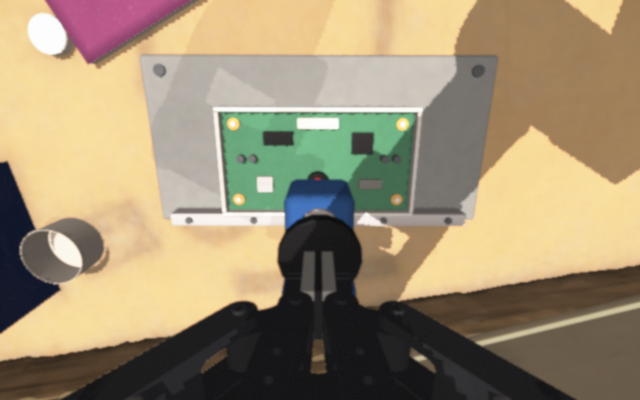

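The fingers are centred over the knob. Pressing down gradually.

>>> jog_arm(travel=[[0,0,-0.004],[0,0,-0.004],[0,0,-0.003],[0,0,-0.002],[0,0,-0.002],[0,0,-0.002],[0,0,-0.002],[0,0,-0.002],[0,0,-0.002],[0,0,-0.002],[0,0,0]], dr=[[0,0,0],[0,0,0],[0,0,0],[0,0,0],[0,0,0],[0,0,0],[0,0,0],[0,0,0],[0,0,0],[0,0,0],[0,0,0]])

```text
time_s: 18.53
position: [0.4652, -0.2349, 0.1977]
tool_rot: [[-0.985, 0.174, -0.0], [0.174, 0.985, 0.0], [0.0, 0.0, -1.0]]
ft_force: [-3.3, 1.2, 4.5]
grip_width: -0.0
```

>>> jog_arm(travel=[[0,0,-0.002],[0,0,-0.002],[0,0,-0.001],[0,0,0]], dr=[[0,0,0],[0,0,0],[0,0,0],[0,0,0]])

```text
time_s: 18.87
position: [0.4653, -0.2349, 0.1928]
tool_rot: [[-0.985, 0.174, -0.0], [0.174, 0.985, 0.0], [0.0, 0.0, -1.0]]
ft_force: [-3.0, 2.0, 4.6]
grip_width: 0.0
```

>>> jog_arm(travel=[[0,0,-0.001],[0,0,-0.001],[0,0,0]], dr=[[0,0,0],[0,0,0],[0,0,0]])

```text
time_s: 19.12
position: [0.4653, -0.2349, 0.191]
tool_rot: [[-0.985, 0.174, -0.0], [0.174, 0.985, 0.0], [0.0, 0.0, -1.0]]
ft_force: [-2.8, 1.7, 4.6]
grip_width: 0.0
```

>>> jog_arm(travel=[[0,0,-0.001],[0,0,-0.001],[0,0,0]], dr=[[0,0,0],[0,0,0],[0,0,0]])

```text
time_s: 19.37
position: [0.4653, -0.2349, 0.1897]
tool_rot: [[-0.985, 0.174, 0.0], [0.174, 0.985, -0.0], [-0.0, -0.0, -1.0]]
ft_force: [-4.6, 2.6, 10.0]
grip_width: -0.0
```

Past 18 mm without a hard stop, so the tip is in the collar and on the pin. Continuing.

>>> jog_arm(travel=[[0,0,-0.001],[0,0,-0.001],[0,0,0]], dr=[[0,0,0],[0,0,0],[0,0,0]])

```text
time_s: 19.62
position: [0.4653, -0.2349, 0.1878]
tool_rot: [[-0.985, 0.174, 0.001], [0.174, 0.985, -0.001], [-0.001, -0.001, -1.0]]
ft_force: [-5.4, 2.1, 10.9]
grip_width: -0.0001
```

>>> jog_arm(travel=[[0,0,-0.001],[0,0,-0.001],[0,0,0]], dr=[[0,0,0],[0,0,0],[0,0,0]])

```text
time_s: 19.87
position: [0.4653, -0.2349, 0.1859]
tool_rot: [[-0.985, 0.174, 0.001], [0.174, 0.985, -0.001], [-0.001, -0.001, -1.0]]
ft_force: [-5.5, 2.4, 10.7]
grip_width: -0.0001
```

>>> jog_arm(travel=[[0,0,-0.0005],[0,0,-0.0005],[0,0,0]], dr=[[0,0,0],[0,0,0],[0,0,0]])

```text
time_s: 20.12
position: [0.4653, -0.2349, 0.185]
tool_rot: [[-0.985, 0.174, 0.001], [0.174, 0.985, -0.001], [-0.001, -0.001, -1.0]]
ft_force: [-5.3, 2.8, 11.8]
grip_width: 0.0003
```

>>> jog_arm(travel=[[0,0,-0.0005],[0,0,-0.0003],[0,0,0]], dr=[[0,0,0],[0,0,0],[0,0,0]])

```text
time_s: 20.37
position: [0.4653, -0.2349, 0.1844]
tool_rot: [[-0.985, 0.174, 0.001], [0.174, 0.985, -0.001], [-0.001, -0.001, -1.0]]
ft_force: [-5.8, 2.6, 13.9]
grip_width: 0.0001
```

>>> jog_arm(travel=[[0,0,-0.0004],[0,0,0]], dr=[[0,0,0],[0,0,0]])

```text
time_s: 20.53
position: [0.4653, -0.2349, 0.1843]
tool_rot: [[-0.985, 0.174, 0.001], [0.174, 0.985, -0.001], [-0.001, -0.001, -1.0]]
ft_force: [-6.5, 4.0, 16.4]
grip_width: -0.0004
```

>>> jog_arm(travel=[[0,0,-0.0005],[0,0,0]], dr=[[0,0,0],[0,0,0]])

```text
time_s: 20.7
position: [0.4654, -0.2349, 0.1842]
tool_rot: [[-0.985, 0.174, 0.001], [0.174, 0.985, -0.002], [-0.002, -0.001, -1.0]]
ft_force: [-8.8, 4.0, 19.2]
grip_width: -0.0001
```

Hard stop at 25.8 mm of stroke, with the force rising to about 19 N. The pin is home, so I'm releasing and backing away for a look.

>>> jog_arm(travel=[[0,0,0.002],[0,0,0.004],[0,0,0.006],[0,0,0.008],[0,0,0.01],[0,0,0.02],[0,0,0.03],[-0.025,0.0044,0.01],[-0.03,0.0053,0],[-0.03,0.0053,0],[-0.02,0.0035,0],[0,0,-0.035],[0,0,-0.035],[0,0,-0.035],[0,0,-0.025],[0,0,0],[0,0,0],[0,0,0]], dr=[[0,0,0],[0,0,0],[0,0,0],[0,0,0],[0,0,0],[0,0,0],[0,0,0],[0,0,0],[0,0,0],[0,0,0],[0,0,0],[0,0,0],[0,0,0],[0,0,0],[0,0,0],[0,0,0],[0,0,0],[0,0,0]])

```text
time_s: 22.2
position: [0.3612, -0.2172, 0.1438]
tool_rot: [[-0.985, 0.174, 0.002], [0.174, 0.985, -0.002], [-0.002, -0.002, -1.0]]
ft_force: [0.2, -0.7, 0.1]
grip_width: -0.0001
```

>>> jog_arm(travel=[[0,0,0],[0,0,0],[0,0,0]], dr=[[0,0,0],[0,0,0],[0,0,0]], jaw=0.085)

```text
time_s: 22.45
position: [0.3607, -0.2167, 0.1433]
tool_rot: [[-0.985, 0.174, 0.001], [0.174, 0.985, -0.002], [-0.002, -0.001, -1.0]]
ft_force: [-0.0, -1.0, 0.2]
grip_width: 0.0357
```

```bash
python3 - <<'E'
from h import *
im=snap("wrist","w14");sd=snap("side","s14");o=observe();print(o["time_s"],o["position"],P(o["position"]),o["ft_force"])
a=cv2.resize(cv2.cvtColor(im["color"],cv2.COLOR_RGB2BGR)[250:390,210:430],None,fx=3,fy=3,interpolation=cv2.INTER_CUBIC)
cv2.imwrite("pics/w14z.png",a)
c=cv2.cvtColor(sd["color"],cv2.COLOR_RGB2BGR)[160:320,190:370]
cv2.imwrite("pics/s14z.png",cv2.resize(c,None,fx=3.7,fy=3.7,interpolation=cv2.INTER_CUBIC))
E
```

```text
22.55 [ 0.3604919  -0.21649726  0.1428644 ] [ 0.39260958 -0.15060942] [-0.36729734 -0.34762695 -0.37396194]
```

View pics/w14z.png

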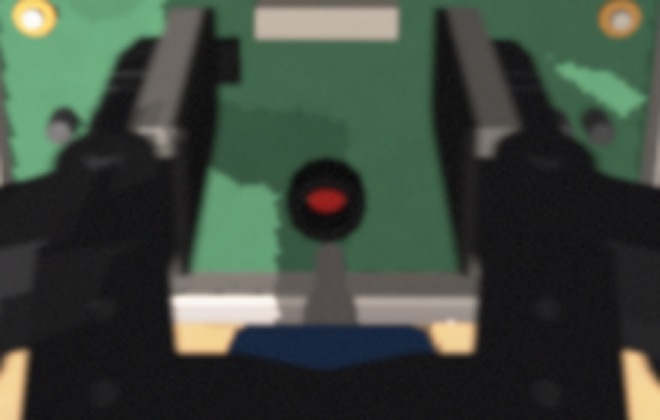

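View pics/s14z.png

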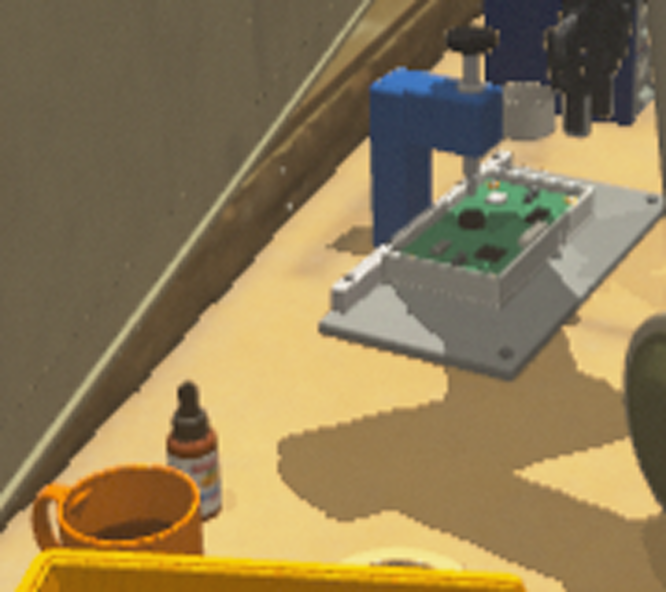

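The pin is now deep in its collar (red at 326,201; tip at 329 in the crop). The plunger and knob are back up, the housing is against the fence and the bystanders are untouched. Handing in.

```bash
python3 -c "
from rig import close_job
print(close_job())"
```

```text
the job is handed in; nothing more can be done
None
```

The pin is pressed home, and I handed the job in at about 22.6 s. No verdict came back, so what follows rests on my own checks.

**What I did**
- I pushed the housing back onto the fence with the part-open fingers, to about 35 N of contact.
- I slid it along the fence from its right end. The next view showed it 1.6 mm too far, so I nudged it back from the left end.
- I pressed it flush on the fence again, to about 18 N.
- I pushed the knob down with closed fingers until it stopped hard at about 25.8 mm of stroke. The wrist force peaked at about 19 N, then I released it.

**Last checks**
- **Centring:** the wrist camera put pin and tip within about 1 mm of each other along the fence, both before and after pressing. Across the fence I relied on the housing being flush.
- **Pin:** it sits visibly deep in its collar. There was no stop at 18 mm, so the tip did not land on the collar.
- **Press and surroundings:** the knob and plunger are back up, and the arm is clear of everything. In the side view the mug and dropper bottle looked unmoved, and nothing in my path came near the tape roll or tin. I judged the bystanders by eye and did not measure them.

**Disagreements**
- The sources for the tip's distance to the column differed by about 5 mm: knob view 0.497 m, tip view 0.501 m, fence 0.502 m.
- The side camera put the tip and pin a few millimetres away from the wrist camera. I relied on comparing tip and pin in the same wrist image.

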